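Feed capped sample tubes through the orienting chute of a tube reader

TASK

Feed the two sample tubes into the reader's orienting chute one by one, the blue-capped one first: hang each by its cap between the rails of the level entry and push it over the crest, so that it slides down cap-up under the clear cover, the blue one against the end stop and only then the yellow one up against it. When both have come to rest there, throw the red start lever fully over. Leave the green-capped tube, the amber bottle, the white timer and the green well plate where they are.

Things in the scene. Friction and masses are not known exactly. Their poses are not given: they have to be found in the camera images.
- tube_blue: sample tube with blue ribbed cap, white body, 105 mm long, about 80 g. Cap 46 mm diameter, 22 mm long; body 30 mm diameter, 68 mm long, then a 15 mm cone. Origin: centre of the cap. Local x runs along the axis from tip to cap (outer face at +11 mm, shoulder at -11 mm, tip at -94 mm). Starts lying on the bench (cap centre 24 mm up, the cap end tipped up 0.12 rad).
- tube_yellow: sample tube with yellow ribbed cap, white body, 105 mm long, about 80 g. Cap 46 mm diameter, 22 mm long; body 30 mm diameter, 68 mm long, then a 15 mm cone. Origin: centre of the cap. Local x runs along the axis from tip to cap (outer face at +11 mm, shoulder at -11 mm, tip at -94 mm). Starts lying like the blue one.
- tube_green: sample tube with green ribbed cap, white body, 105 mm long, about 80 g. Cap 46 mm diameter, 22 mm long; body 30 mm diameter, 68 mm long, then a 15 mm cone. Origin: centre of the cap. Local x runs along the axis from tip to cap (outer face at +11 mm, shoulder at -11 mm, tip at -94 mm). A bystander lying among the others: leave it.
- chute: fixed chute on a 500 x 120 x 8 mm base plate; origin on the bench under the crest, local x downhill along the lane, y across, z up. Two smooth steel rails (friction about 0.2 under a tube; 10 mm wide, 6 thick) leave a 33 mm slot along y=0. Level from x=-150 to 0 mm, tops 150 mm above the bench, then 22 degrees down for 165 mm. White reader box at x=180 to 310 mm, 173 mm high, 130 wide
- entry (a point): middle of the level entry, 60 mm uphill of the crest, at rail-top height; open above, below and at the uphill end. Body fits through the slot, cap does not: a tube laid along the slot, tip uphill or downhill, and let go just above the rails swings down and hangs by its cap, the cap shifting some 40 mm towards where the tip was; it stays on the level until pushed
- crest (a point): middle of the slot at the crest, rail-top height. A hanging tube slides on its own once its cap's middle is about 15 mm past here; a pusher behind the cap may come this far. From about 10 mm beyond, the slope has a clear cover, 62 mm wide with side walls, inside 44 mm and top 47 mm above the rails; nothing can be put in from above there
- bay1 (a point): where the cap centre of the first tube rests, the cap against the black rubber end stop at the bottom of the slope
- bay2 (a point): where the cap centre of the second tube rests, 46 mm uphill of bay1, cap against cap
- start_base: fixed white console of the start lever, 70 x 50 x 25 mm; origin at the centre of its underside; local x is the way the lever is thrown. The lever's hinge is along local y, 22 mm above the bench
- start_tip (a point): centre of the lever's red ball (26 mm diameter), 90 mm from the hinge on a 10 mm steel shaft
- start (a joint): start lever angle in rad: at 0 it leans 0.5 rad from upright towards the console's -x, at 1.0 (its end) 0.5 rad towards +x. Push the ball or shaft along +x; about 1 N moves it and it stays where it is left
- reagent: amber bottle with a red cap, 66 mm diameter, 150 mm high, origin under its centre; leave it
- timer: white bench timer 65 x 65 x 18 mm, origin under its centre; leave it
- well_plate: green well plate 127 x 85 x 15 mm, origin under its centre; leave it
Things that resemble listed ones, but are neither listed nor needed, are in the scene too. Leave any black or purple look-alike of the tube_blue alone.

How it is judged (in metres and radians):
On the way, in this order (a step that is already met when the one before it is completed fails the run):
1. the blue-capped tube has slid down and hangs cap-up at the end stop (distance between tube_blue and bay1 below 0.012 m and angle between tube_blue's own x axis and vertical below 0.65 rad and linear speed of tube_blue below 0.02 m/s), for 0.2 s.
2. the yellow-capped tube has slid down and hangs behind it, blue still at the stop (distance between tube_yellow and bay2 below 0.012 m and angle between tube_yellow's own x axis and vertical below 0.65 rad and linear speed of tube_yellow below 0.02 m/s and distance between tube_blue and bay1 below 0.012 m), for 0.2 s.
3. the start lever is thrown (value of joint start above 0.85 rad), for 0.2 s.
At the end, for the whole second after the job is handed in: Blue cap centre within 12 mm of bay1 and yellow cap centre within 12 mm of bay2, both hanging cap-up (axis within 0.65 rad of vertical), slower than 20 mm/s, and the start lever beyond 0.85 rad (all of step 2 and angle between tube_blue's own x axis and vertical below 0.65 rad and linear speed of tube_blue below 0.02 m/s and value of joint start above 0.85 rad); the robot touches nothing.
It fails at once if the green-capped tube, the bottle, the timer or the well plate is moved more than 20 mm (distance of any of tube_green, reagent, timer, well_plate from where it was at the start of the episode above 0.02 m).
It fails at once if the start lever is thrown before both tubes are in their bays (value of joint start above 0.85 rad and (distance between tube_blue and bay1 above 0.025 m or distance between tube_yellow and bay2 above 0.025 m)).
It also fails if it takes over 72 s, if anything falls off the work surface, if the arm or the gripper's body presses on something with over 40 N, if the wrist force passes 120 N, or if a joint passes its speed limit or range.

ROBOT

A 6-joint arm with a two-finger parallel gripper is mounted at the origin on the work surface. World frame = base frame: x ahead of the robot, y to its left, z up, the work surface at z = 0. Lengths are in mm, angles in degrees, forces in N, time in s.
With the tool pointing down it reaches from about 275 to 725 mm from the base axis. Payload 5.6 kg.
Tool frame: the origin (TCP) lies midway between the tips of the shut fingers; the grasp point (between the pads) lies 19 mm behind it (arm.pinch_z is the distance from the TCP to the grasp point, in mm); x points along the fingers, z is the direction in which the jaws open and shut, and the axes are right-handed (so a half turn about x gives the same grasp; the last joint's range is limited). The gripper opens to 85 mm and grips with 20 to 120 N. Pads are 22 mm wide; open, the fingers measure 114 mm over their backs; the gripper's body (76 mm by 85 mm) begins 54 mm behind the grasp point. The pads swing forward as they close: fully open they stand 13 mm farther back than shut.
Start: joints at [-56.688, 14.616, 6.199, 0, -81.583, -16.306], TCP at [160.874, -525.94, 231.283] pointing down, gripper open.
Joint ranges: [-168.99, 168.99], [-69.2, 112.95], [-62.41, 85.93], [-164.36, 98.24], [-168.68, -3.75], [-174.98, 174.98]. Speed limits (degrees/s): [147.25, 147.25, 180, 180, 180, 180].

INTERFACE

Orientations are given as [roll, pitch, yaw] about the fixed x, y, z axes, in that order (R = Rz(yaw) Ry(pitch) Rx(roll)).
In Python, from cell import status, get_image, finish_job, search_frame, trace, mark_of, arm gives the robot as it stands.
- The arm moves only by the tool servo_tool, never from a script. Its argument "plan" is a list of rows, each an object of numbers: "ax", "ay", "az": the turn, a rotation vector about the world's x, y, z in units of 6 degrees (1.0 is 6 degrees); "x", "y", "z": the shift along the world's x, y, z in units of 60 mm (1.0 is 60 mm); "claw": the gripper command: -1 is fully open, 1 is shut, values between are in proportion. In form: [{"ax": .., "ay": .., "az": .., "x": .., "y": .., "z": .., "claw": ..}, ...]. A call has 1 to 10 rows; each row shifts and turns the commanded pose from where the row before left it; what a row does not reach is not made up. A row lasts 1/8 s, in which the tool goes at most 62.5 mm and 10.7 degrees, less where a joint would pass 70% of its speed; a pose out of reach is approached as far as the arm can. A call is refused whole if a number of a shift passes 1 or a number of a turn 1, either way. A call with a gripper value outside its range is refused whole. The fingers move at their own pace and stop on an object; "squeeze" is the grip in N (left out, the last holds). Time passes only in rows, so rows that do not move let the fingers close. It gives the time, the measured TCP pose, the force and the opening at its end, in the units of the state.
- status.sense(): the state, without advancing time (a new reading comes with each control period).
- get_image(name): name is "side" or "top"; returns a dict with "frame" (420x560x3 uint8, red, green, blue), "camera_matrix" (3x3 intrinsics, pixels), "eye" and "attitude" of the camera in the world. Camera axes: x right, y up, looking along -z (the intrinsics and any distortion apply to the point x, -y, -z); pixel columns grow to the right and rows downward; lengths in mm; the calibration is good to about 2 mm. A picture is of the moment at which its call begins. There is no depth.
- finish_job(): hands the job in, once; it reports no verdict.
Trained networks look in the newest picture that a camera, given by its name, has taken for a name from the list of things; names that differ only in an ending like _2 or _b are one class to them, and where a whole thing is asked for, a point or a joint stands for the part that bears it (a point fixed in the world has none). Each returns a list of dicts, best first, with "confidence" (0 to 1); they miss things now and then, are a little off and sometimes report something else, mostly with a low value. They report only what shows in the picture. A call takes as long as a camera call. They do not tell look-alikes from the thing itself.
- search_frame(query, camera): "centre" ([x, y, z] in mm, in world coordinates, good to about 4 mm: the middle of the surface that is visible of it).
- trace(query, camera): "mask" (420x560 bool, what is visible of it).
- mark_of(query, camera): "centre" ([x, y, z] in mm, in world coordinates, good to about 4 mm: a listed point, or the origin of a listed thing).
The state is a dict: "t": time; "joint_positions": joint angles; "dq": joint speeds; "joint_efforts": joint torques, N m; "position": TCP position; "ee_rot": TCP orientation; "wrist_force": force on the tool from outside, world axes, zero at the start; "torque": the same for the moment, N m; "opening": finger opening in mm.
Only numpy, scipy, OpenCV 4.12 (cv2) and the standard library are available. Lean on these libraries where they do the work, as an engineer would, in place of code of your own. Each camera call takes 0.05 s, during which the arm holds its last target.

## Working session

There is one attempt and no reset: what is moved stays moved. The work goes in short steps, Python scripts to look and compute and a tool call to move; the robot and the scene stay as the last step left them, time stands still between calls to the robot, and variables do not carry over. Pictures are saved under pics/ and viewed, and the job is handed in when it is done.

Besides the shell and the picture viewer there is one more tool, called after "Emit:" in YAML: its name, and indented under it one key for each argument. servo_tool: Moves the arm, as the interface text tells. Its arguments: {"type":"object","properties":{"plan":{"type":"array"},"squeeze":{"type":"number"}},"required":["plan"]}

```bash
ls; mkdir -p pics; cat > h.py <<'E'
import numpy as np, cv2
from cell import status, get_image, finish_job, search_frame, trace, mark_of, arm
def save(n,f): cv2.imwrite('pics/'+n+'.png',cv2.cvtColor(f,cv2.COLOR_RGB2BGR))
E
python3 - <<'E'
from h import *
for c in ('top','side'):
    d=get_image(c); save(c+'0',d['frame']); print(c,d['camera_matrix'],d['eye'],d['attitude'],[k for k in d])
    for q in ['tube_blue','tube_yellow','tube_green','chute','entry','crest','bay1','bay2','start_base','start_tip']:
        for r in mark_of(q,c): print(q,np.round(r['centre'],1),round(r['confidence'],2))
s=status.sense(); print(s)
E
```

```text
pics
top [[464.30384421   0.         280.49182757]
 [  0.         464.30384421 213.28274603]
 [  0.           0.           1.        ]] [ 314.87354194   61.25221799 1650.27821728] [ 6.44272048e+00 -7.26655228e-02 -8.96907210e+01] ['frame', 'camera_matrix', 'eye', 'attitude']
tube_blue [282.8 504.2  22.7] 0.81
tube_blue [445.  616.7  21.5] 0.5
tube_blue [328.  265.   23.8] 0.49
tube_blue [647.2 166.6 122. ] 0.26
tube_yellow [445.2 -24.5  28.9] 0.65
tube_yellow [656.9 208.2 104.1] 0.38
tube_green [ 485.1 -175.6   25.9] 0.73
tube_green [ 580.  -284.4  102.9] 0.43
chute [639.1  70.8   3. ] 0.85
chute [ 488.6 -175.    25.6] 0.46
entry [635.7   9.6 153.2] 0.88
entry [ 661.1 -461.6   -3.9] 0.72
crest [644.2  73.1 148.6] 0.74
bay1 [651.9 167.3 120.4] 0.83
bay1 [657.6 207.7 105. ] 0.58
bay1 [ 659.2 -462.2   -4.3] 0.37
bay2 [651.9 167.3 120.4] 0.83
bay2 [657.6 207.7 105. ] 0.58
bay2 [ 659.2 -462.2   -4.3] 0.37
start_base [ 661.8 -462.7   -2.4] 0.52
start_base [ 621.8 -293.1    1.3] 0.5
start_tip [ 582.6 -283.8  105.3] 0.58
start_tip [636.6  15.7 150.4] 0.57
side [[461.42668377   0.         273
[... 767 characters left out ...]
5
start_tip [445.2 418.6  -0.7] 0.19
{'t': 1.1, 'joint_positions': array([-5.66899014e+01,  1.46132913e+01,  6.19767384e+00, -5.56989865e-04,
       -8.15838672e+01, -1.63058039e+01]), 'dq': array([ 0.00642557,  0.00768313, -0.01357576, -0.10329761, -0.11466713,
       -0.07108498]), 'joint_efforts': array([-5.10630016e-04, -3.86412585e+01,  2.38062912e+01,  5.36825716e+00,
       -7.64453634e-04,  1.13155386e-05]), 'position': array([ 160.85238887, -525.92548072,  231.29606659]), 'ee_rot': array([-116.77567484,   89.99924561,   -9.77146167]), 'wrist_force': array([-0.84002356, -0.2033718 ,  0.20520982]), 'torque': array([ 0.00967297, -0.00538726,  0.0277409 ]), 'opening': 85.35438887074753}
```

View pics/top0.png

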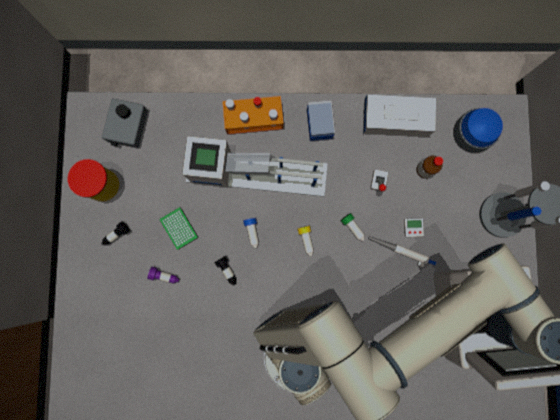

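View pics/side0.png

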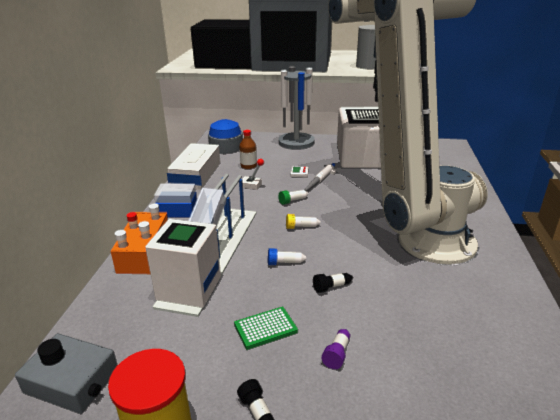

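```bash
cat >> h.py <<'E'
from scipy.spatial.transform import Rotation as Ro
def proj(d,P):
    P=np.atleast_2d(P).astype(float); R=Ro.from_euler('xyz',d['attitude'],degrees=True).as_matrix()
    c=(P-d['eye'])@R; K=np.array(d['camera_matrix'])
    u=K[0,0]*c[:,0]/-c[:,2]+K[0,2]; v=K[1,1]*(-c[:,1])/-c[:,2]+K[1,2]
    return np.c_[u,v]
def ray(d,uv,z):
    K=np.array(d['camera_matrix']); R=Ro.from_euler('xyz',d['attitude'],degrees=True).as_matrix()
    uv=np.atleast_2d(uv); c=np.c_[(uv[:,0]-K[0,2])/K[0,0],-(uv[:,1]-K[1,2])/K[1,1],-np.ones(len(uv))]
    w=c@R.T; e=np.array(d['eye']); return e+w*((z-e[2])/w[:,2])[:,None]
def chute(P,x0,y0,yaw):
    P=np.atleast_2d(P).astype(float); a=np.radians(yaw); c,s=np.cos(a),np.sin(a)
    return np.c_[x0+c*P[:,0]-s*P[:,1], y0+s*P[:,0]+c*P[:,1], P[:,2]]
def crop(f,u,v,w,h,k): 
    u,v=int(u),int(v); return cv2.resize(f[v:v+h,u:u+w],None,fx=k,fy=k,interpolation=cv2.INTER_CUBIC)
E
cat > ov.py <<'E'
from h import *
import sys,pickle
x0,y0,yaw=map(float,sys.argv[1:4]); n=sys.argv[4]
try: D=pickle.load(open('d0.pkl','rb'))
except Exception:
    D={c:{k:np.array(v) for k,v in get_image(c).items()} for c in ('top','side')}; pickle.dump(D,open('d0.pkl','wb'))
for c,(u,v,w,h) in dict(top=(170,120,170,90),side=(130,150,150,170)).items():
    k=4 if c=='top' else 3.5
    im=crop(D[c]['frame'],u,v,w,h,k)
    s=22*np.pi/180; e=165
    L=[]
    for y in (-26.5,-16.5,16.5,26.5): L+= [((-150,y,150),(0,y,150)),((0,y,150),(e*np.cos(s),y,150-e*np.sin(s)))]
    b=[(180,-65),(310,-65),(310,65),(180,65)]
    for i in range(4): L.append((b[i]+(173,),b[(i+1)%4]+(173,)))
    for a,bb in L:
        p=(proj(D[c],chute([a,bb],x0,y0,yaw))-[u,v]+0.5)*k
        cv2.line(im,tuple(int(t) for t in p[0]),tuple(int(t) for t in p[1]),(255,0,255),1)
    save(n+c,im)
E
python3 ov.py 642 71 84.5 ov1
python3 - <<'E'
from h import *
from scipy.optimize import least_squares
loc={'entry':(-60,0),'crest':(0,0),'o':(0,0),'bay1':None}
pts=[((-60,0),(635.7,9.6)),((-60,0),(638.6,16.6)),((0,0),(644.2,73.1)),((0,0),(641.4,71.3)),((0,0),(642.3,70.6)),((0,0),(639.1,70.8))]
print([np.round(np.hypot(x-642,y-71),0) for x,y in [(651,164.5),(656.5,208.5)]])
print(Ro.from_euler('xyz',status.sense()['ee_rot'],degrees=True).as_matrix().round(3))
print(arm.pinch_z,[a for a in dir(arm) if a[0]!='_'])
E
```

```text
[np.float64(94.0), np.float64(138.0)]
[[-0.    -0.956 -0.292]
 [ 0.    -0.292  0.956]
 [-1.    -0.     0.   ]]
18.700000000000003 ['IKError', 'pinch_z']
```

```bash
python3 - <<'E'
import cv2,numpy as np
a=cv2.imread('pics/ov1top.png');print(a.shape)
E
```

```text
(360, 680, 3)
```

View pics/ov1top.png

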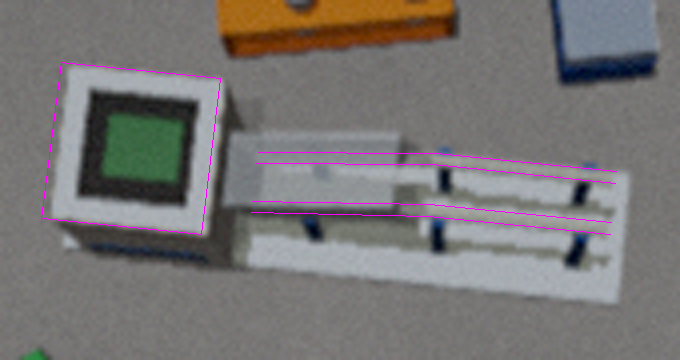

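View pics/ov1side.png

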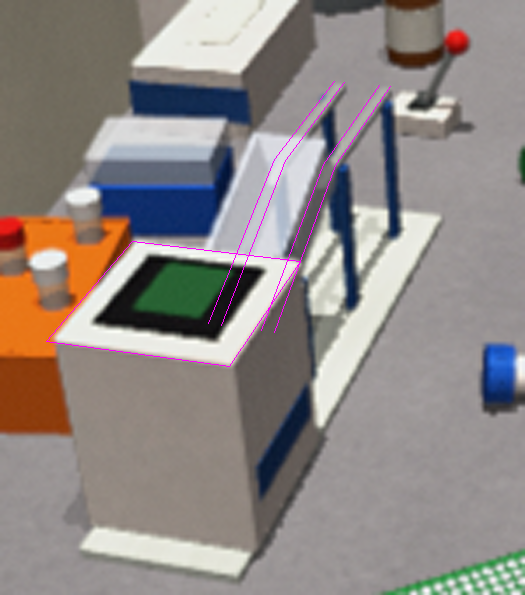

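```bash
python3 - <<'E'
from h import *
import pickle
D=pickle.load(open('d0.pkl','rb'))
ims=[]
for c,(u,v,w,h) in dict(top=(265,145,70,50),side=(200,165,70,50)).items():
    k=8; im=crop(D[c]['frame'],u,v,w,h,k); im2=im.copy()
    for y in (-26.5,-16.5,16.5,26.5):
        p=(proj(D[c],chute([(-150,y,150),(0,y,150)],642,70,84.5))-[u,v]+0.5)*k
        cv2.line(im2,tuple(int(t) for t in p[0]),tuple(int(t) for t in p[1]),(255,0,255),1)
    ims.append(np.vstack([im[:,:400*1],im2[:,:400]])[:600*2] if 0 else im2)
save('z1',np.vstack([ims[0][:300],ims[1][:300]]) if 0 else cv2.resize(np.vstack(ims),(560,800))[:, :])
u,v,w,h=225,205,150,60
save('z2',crop(D['top']['frame'],u,v,w,h,5))
E
```

```text
(no output)
```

View pics/z1.png

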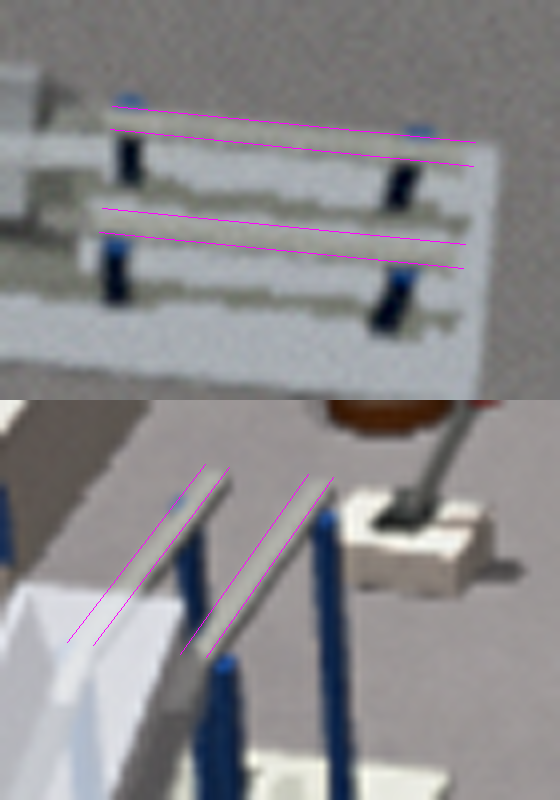

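View pics/z2.png

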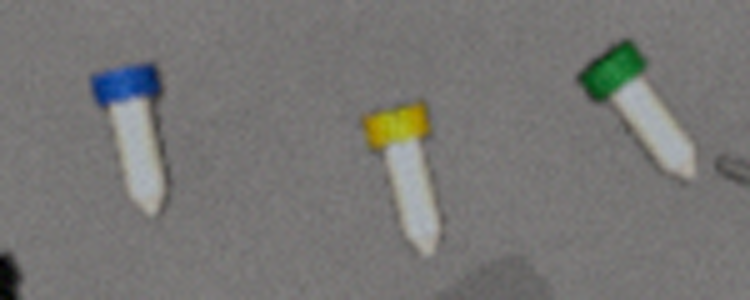

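```bash
python3 - <<'E'
from h import *
import pickle
D=pickle.load(open('d0.pkl','rb'))
d=D['top']
for n,cu,tu in [('blue',(250.3,222),(255.4,247.8)),('yellow',(304.3,230.2),(311,255.6))]:
    a=ray(d,cu,24)[0]; b=ray(d,tu,13)[0]; v=a-b
    print(n,a.round(1),b.round(1),np.degrees(np.arctan2(v[1],v[0])),np.linalg.norm(v))
# color centroid
for c in D:
    hsv=cv2.cvtColor(D[c]['frame'],cv2.COLOR_RGB2HSV)
    for n,(l,h),box in [('blue',(105,125),{'top':(240,210,262,232),'side':(262,245,282,270)}),('yellow',(22,34),{'top':(294,222,316,240),'side':(282,210,300,235)})]:
        x1,y1,x2,y2=box[c]; m=np.zeros(hsv.shape[:2],bool); m[y1:y2,x1:x2]=True
        m&=(hsv[...,0]>=l)&(hsv[...,0]<=h)&(hsv[...,1]>120)
        vv,uu=np.nonzero(m); uv=(uu.mean(),vv.mean()); print(c,n,m.sum(),np.round(uv,1),ray(D[c],uv,24+ (2 if c=='top' else 8)).round(1))
E
```

```text
blue [467.1 166.2  24. ] [377.  147.8  13. ] 11.545023522343648 92.55409671358854
yellow [439.2 -23.7  24. ] [350.8 -47.8  13. ] 15.228383242748642 92.33362248700622
top blue 71 [249.7 221.4] [[469.1 168.3  26. ]]
top yellow 79 [303.8 229.6] [[441.1 -21.8  26. ]]
side blue 146 [272.  256.2] [[466.4 180.3  32. ]]
side yellow 123 [290.3 221. ] [[438.5  -7.6  32. ]]
```

Emit:
servo_tool:
  plan:
    - {"x":0.35,"y":0.8,"az":-0.1,"claw":-1}
    - {"x":0.35,"y":0.8,"az":-0.1}
    - {"x":0.35,"y":0.8,"az":-0.1}
    - {"x":0.35,"y":0.8,"az":-0.1}
    - {"x":0.35,"y":0.8,"az":-0.1}
    - {"x":0.35,"y":0.8,"az":-0.1}
    - {"x":0.35,"y":0.8,"az":-0.1}
    - {"x":0.35,"y":0.8,"az":-0.1}
    - {"x":0.35,"y":0.8,"az":-0.1}
    - {"x":0.35,"y":0.8,"az":0}
  squeeze: 40

```text
$.plan[0]: bad value
```

Emit:
servo_tool:
  plan:
    - {"ax":0,"ay":0,"az":-0.1,"x":0.35,"y":0.8,"z":0,"claw":-1}
    - {"ax":0,"ay":0,"az":-0.1,"x":0.35,"y":0.8,"z":0,"claw":-1}
    - {"ax":0,"ay":0,"az":-0.1,"x":0.35,"y":0.8,"z":0,"claw":-1}
    - {"ax":0,"ay":0,"az":-0.1,"x":0.35,"y":0.8,"z":0,"claw":-1}
    - {"ax":0,"ay":0,"az":-0.1,"x":0.35,"y":0.8,"z":0,"claw":-1}
    - {"ax":0,"ay":0,"az":-0.1,"x":0.35,"y":0.8,"z":0,"claw":-1}
    - {"ax":0,"ay":0,"az":-0.1,"x":0.35,"y":0.8,"z":0,"claw":-1}
    - {"ax":0,"ay":0,"az":-0.1,"x":0.35,"y":0.8,"z":0,"claw":-1}
    - {"ax":0,"ay":0,"az":-0.1,"x":0.35,"y":0.8,"z":0,"claw":-1}
    - {"ax":0,"ay":0,"az":0,"x":0.35,"y":0.8,"z":0,"claw":-1}
  squeeze: 40

```text
t: 2.45
position: [371.3, -44.2, 231.7]
ee_rot: [-92.4, 89.9, 9.2]
wrist_force: [0.8, -0.3, -0.8]
opening: 85.4
```

Emit:
servo_tool:
  plan:
    - {"ax":0,"ay":0,"az":0,"x":0.324,"y":0.708,"z":-0.3,"claw":-1}
    - {"ax":0,"ay":0,"az":0,"x":0.324,"y":0.708,"z":-0.3,"claw":-1}
    - {"ax":0,"ay":0,"az":0,"x":0.324,"y":0.708,"z":-0.3,"claw":-1}
    - {"ax":0,"ay":0,"az":0,"x":0.324,"y":0.708,"z":-0.3,"claw":-1}
    - {"ax":0,"ay":0,"az":0,"x":0.324,"y":0.708,"z":-0.3,"claw":-1}
    - {"ax":0,"ay":0,"az":0,"x":0,"y":0,"z":-0.5,"claw":-1}
    - {"ax":0,"ay":0,"az":0,"x":0,"y":0,"z":-0.5,"claw":-1}
    - {"ax":0,"ay":0,"az":0,"x":0,"y":0,"z":0,"claw":-1}

```text
t: 3.45
position: [466.6, 165.6, 79.4]
ee_rot: [111.8, 89.7, -146.6]
wrist_force: [0.7, -0.5, 1.2]
opening: 85.3
```

```bash
python3 - <<'E'
from h import *
d=get_image('side'); save('s1',crop(d['frame'],220,180,140,120,5))
s=status.sense(); print(s['position'],s['ee_rot'])
E
```

```text
[467.89733456 166.11933775  81.22477399] [ 131.0376744    89.90458676 -127.34300663]
```

View pics/s1.png

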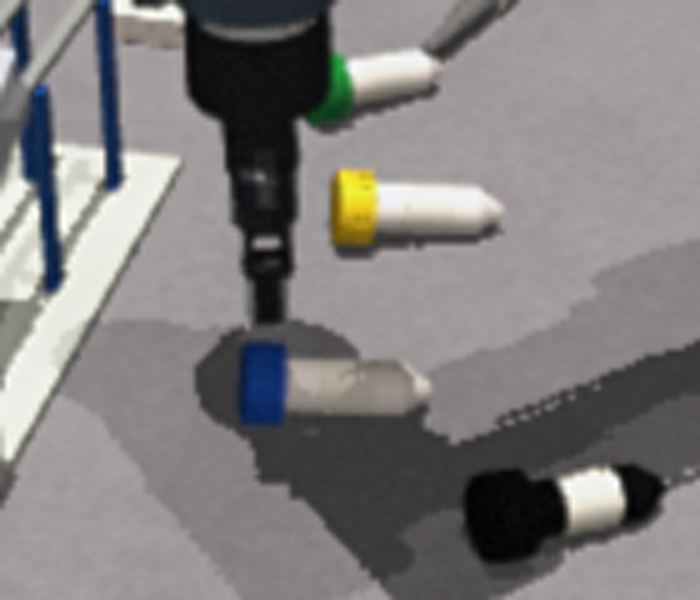

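Emit:
servo_tool:
  plan:
    - {"ax":0,"ay":0,"az":0,"x":0,"y":0.02,"z":-0.4,"claw":-1}
    - {"ax":0,"ay":0,"az":0,"x":0,"y":0,"z":-0.4,"claw":-1}
    - {"ax":0,"ay":0,"az":0,"x":0,"y":0,"z":-0.37,"claw":-1}
    - {"ax":0,"ay":0,"az":0,"x":0,"y":0,"z":0,"claw":1}
    - {"ax":0,"ay":0,"az":0,"x":0,"y":0,"z":0,"claw":1}
    - {"ax":0,"ay":0,"az":0,"x":0,"y":0,"z":0,"claw":1}
    - {"ax":0,"ay":0,"az":0,"x":0,"y":0,"z":0,"claw":1}
    - {"ax":0,"ay":0,"az":0,"x":0,"y":0,"z":0,"claw":1}

```text
t: 4.5
position: [469.5, 168.4, 12.9]
ee_rot: [-76.2, 89.8, 25.4]
wrist_force: [-0.3, -1.0, 6.5]
opening: 44.7
```

Emit:
servo_tool:
  plan:
    - {"ax":0,"ay":0,"az":0,"x":0,"y":0,"z":0.4,"claw":1}
    - {"ax":0,"ay":0,"az":0,"x":0,"y":0,"z":0.8,"claw":1}
    - {"ax":0,"ay":0,"az":0.6,"x":0,"y":-0.3,"z":0.8,"claw":1}
    - {"ax":0,"ay":0,"az":1,"x":0,"y":-0.4,"z":0.8,"claw":1}
    - {"ax":0,"ay":0,"az":1,"x":0.2,"y":-0.4,"z":0.4,"claw":1}
    - {"ax":0,"ay":0,"az":1,"x":0.4,"y":-0.4,"z":0,"claw":1}
    - {"ax":0,"ay":0,"az":1,"x":0.4,"y":-0.4,"z":0,"claw":1}
    - {"ax":0,"ay":0,"az":1,"x":0.4,"y":-0.3,"z":0,"claw":1}
    - {"ax":0,"ay":0,"az":1,"x":0.4,"y":0,"z":0,"claw":1}
    - {"ax":0,"ay":0,"az":1,"x":0.4,"y":0,"z":0,"claw":1}

```text
t: 5.75
position: [600.6, 35.3, 203.3]
ee_rot: [-59.7, 90.0, 87.7]
wrist_force: [0.6, 0.5, -0.5]
opening: 44.1
```

Emit:
servo_tool:
  plan:
    - {"ax":0,"ay":0,"az":1,"x":0.3,"y":0,"z":0,"claw":1}
    - {"ax":0,"ay":0,"az":1,"x":0.2,"y":0,"z":0,"claw":1}
    - {"ax":0,"ay":0,"az":1,"x":0.1,"y":0,"z":0,"claw":1}
    - {"ax":0,"ay":0,"az":1,"x":0,"y":0,"z":0,"claw":1}
    - {"ax":0,"ay":0,"az":0.5,"x":0,"y":0,"z":0,"claw":1}
    - {"ax":0,"ay":0,"az":0,"x":0,"y":0,"z":0,"claw":1}
    - {"ax":0,"ay":0,"az":0,"x":0,"y":0,"z":0,"claw":1}

```text
t: 6.62
position: [635.9, 35.7, 203.2]
ee_rot: [-67.6, 90.0, 106.5]
wrist_force: [0.7, -0.5, -1.0]
opening: 44.8
```

```bash
python3 - <<'E'
from h import *
d=get_image('side'); save('s2',crop(d['frame'],150,80,150,120,5))
d=get_image('top'); save('t2',crop(d['frame'],230,120,140,100,5))
s=status.sense(); print(s['position'],s['ee_rot'],s['opening'],s['ee_rot'][2]-s['ee_rot'][0],s['joint_positions'])
E
```

```text
[636.01146037  35.7090485  203.15848565] [-92.25903263  89.99508917  81.91013732] 44.989860186852525 174.16916995616293 [ 1.72380367e+01  2.51056990e+01  1.72995733e+01 -4.48030922e-03
 -8.21917735e+01 -2.30682582e+01]
```

View pics/s2.png

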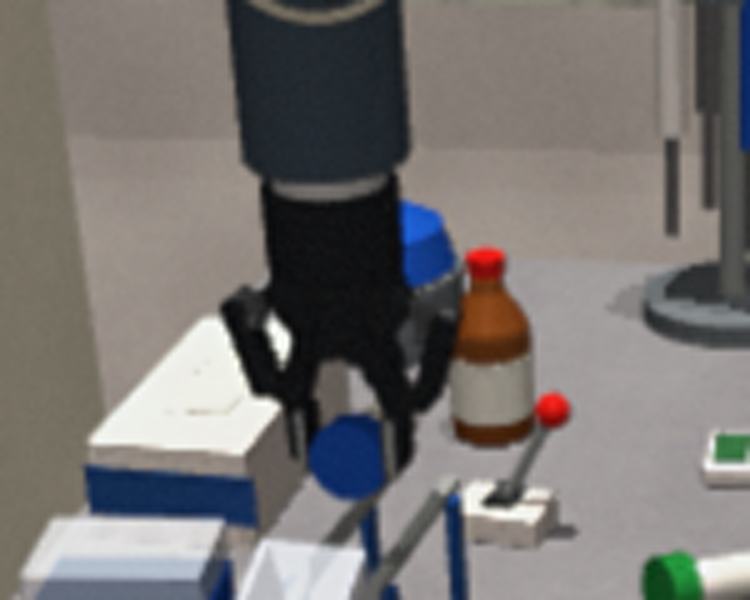

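View pics/t2.png

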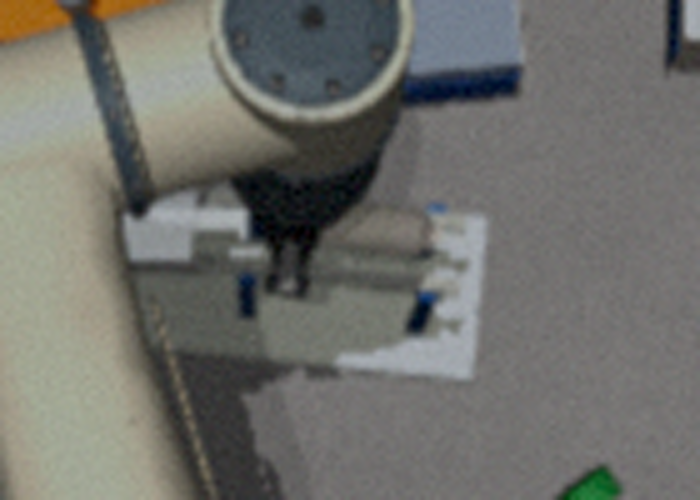

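```bash
python3 - <<'E'
from h import *
d=get_image('side')
for z in (205,210,215,220): print(z,proj(d,[636+1,35.7+11,z]))
f=d['frame'][150:190,205:235]; hsv=cv2.cvtColor(f,cv2.COLOR_RGB2HSV); m=(hsv[...,0]>105)&(hsv[...,0]<125)&(hsv[...,1]>140)
v,u=np.nonzero(m); print(u.min()+205,u.max()+205,v.min()+150,v.max()+150,m.sum())
E
```

```text
205 [[218.80671892 174.98943039]]
210 [[218.66883265 173.40631181]]
215 [[218.53041433 171.81708471]]
220 [[218.39146089 170.22171366]]
212 226 163 189 216
```

Emit:
servo_tool:
  plan:
    - {"ax":0,"ay":0,"az":0,"x":0.04,"y":0,"z":-0.3,"claw":1}
    - {"ax":0,"ay":0,"az":0,"x":0,"y":0,"z":-0.3,"claw":1}
    - {"ax":0,"ay":0,"az":0,"x":0,"y":0,"z":-0.15,"claw":1}
    - {"ax":0,"ay":0,"az":0,"x":0,"y":0,"z":0,"claw":1}
    - {"ax":0,"ay":0,"az":0,"x":0,"y":0,"z":0,"claw":1}

```text
t: 7.4
position: [638.9, 35.6, 159.0]
ee_rot: [-173.6, 89.9, 0.6]
wrist_force: [-0.9, -0.0, -0.8]
opening: 44.4
```

```bash
python3 - <<'E'
from h import *
d=get_image('side'); save('s3',crop(d['frame'],170,110,110,100,6))
s=status.sense(); print(s['position'],s['wrist_force'])
E
```

```text
[638.94217893  35.70136933 159.05055779] [-0.08095964  0.33194668 -0.93726799]
```

View pics/s3.png

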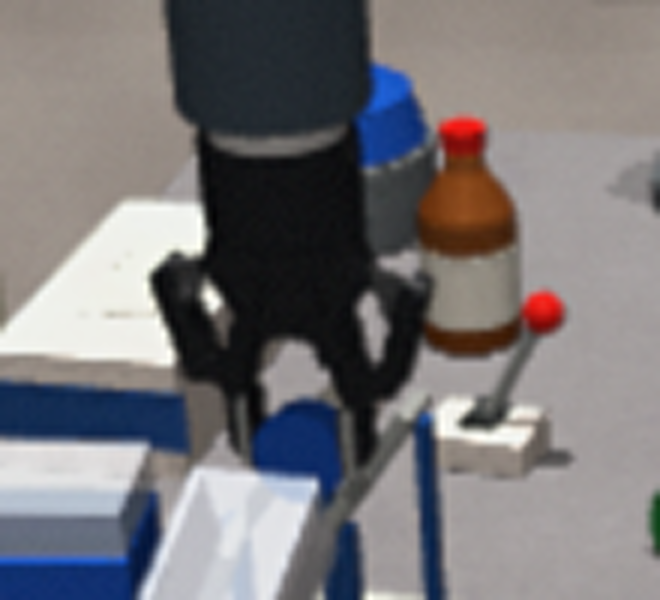

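Emit:
servo_tool:
  plan:
    - {"ax":0,"ay":0,"az":0,"x":0,"y":0,"z":-0.07,"claw":1}
    - {"ax":0,"ay":0,"az":0,"x":0,"y":0,"z":0,"claw":1}
    - {"ax":0,"ay":0,"az":0,"x":0,"y":0,"z":0,"claw":-0.3}
    - {"ax":0,"ay":0,"az":0,"x":0,"y":0,"z":0,"claw":-0.5}
    - {"ax":0,"ay":0,"az":0,"x":0,"y":0,"z":0,"claw":-1}
    - {"ax":0,"ay":0,"az":0,"x":0,"y":0,"z":0,"claw":-1}
    - {"ax":0,"ay":0,"az":0,"x":0,"y":0,"z":0,"claw":-1}

```text
t: 8.32
position: [638.5, 35.6, 153.8]
ee_rot: [25.5, 90.0, -160.3]
wrist_force: [0.1, 0.1, 1.3]
opening: 85.4
```

```bash
python3 - <<'E'
from h import *
d=get_image('side'); save('s4',crop(d['frame'],170,110,110,100,6))
s=status.sense(); print(s['position'],s['wrist_force'],s['opening'])
E
```

```text
[638.50223379  35.64185288 153.84304724] [ 0.21285616 -0.77007595 -0.37542549] 85.26903920075843
```

View pics/s4.png

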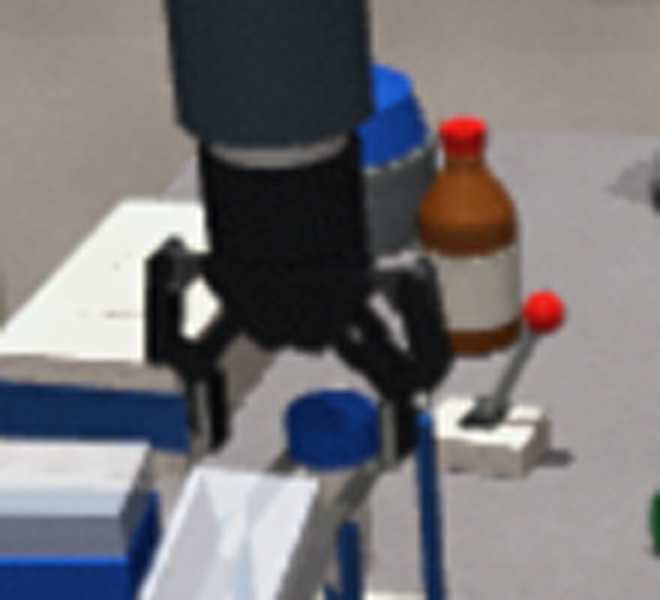

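```bash
python3 - <<'E'
from h import *
d=get_image('side')
print(ray(d,(332/6-.4+170,412/6-.4+110),172), ray(d,(332/6-.4+170,468/6-.4+110),150))
for x in (-90,-80,-70): print(x,proj(d,chute((x,0,172),642,70,84.5)),chute((x,0,172),642,70,84.5))
print(mark_of('tube_blue','side')[:2])
E
```

```text
[[6.32823992e+02 5.09028002e-01 1.72000000e+02]] [[630.14669394  18.0347197  150.        ]]
-90 [[226.35069914 175.2960887 ]] [[633.37388227 -19.58565785 172.        ]]
-80 [[225.25209042 176.73789521]] [[634.3323398   -9.63169587 172.        ]]
-70 [[224.14011873 178.1972392 ]] [[6.35290797e+02 3.22266114e-01 1.72000000e+02]]
[{'centre': [662.6, -460.1, -3.5], 'confidence': 0.67}, {'centre': [448.6, 615.0, 20.3], 'confidence': 0.6}]
```

Emit:
servo_tool:
  plan:
    - {"ax":0,"ay":0,"az":0,"x":0,"y":0,"z":0.4,"claw":-1}
    - {"ax":0,"ay":0,"az":0,"x":0,"y":0,"z":0.5,"claw":-1}
    - {"ax":0,"ay":0,"az":0,"x":-0.05,"y":-0.5,"z":0,"claw":1}
    - {"ax":0,"ay":0,"az":0,"x":-0.05,"y":-0.5,"z":0,"claw":1}
    - {"ax":0,"ay":0,"az":0,"x":-0.05,"y":-0.55,"z":0,"claw":1}
    - {"ax":0,"ay":0,"az":0,"x":0,"y":0,"z":0,"claw":1}
    - {"ax":0,"ay":0,"az":0,"x":0,"y":0,"z":-0.4,"claw":1}
    - {"ax":0,"ay":0,"az":0,"x":0,"y":0,"z":-0.4,"claw":1}
    - {"ax":0,"ay":0,"az":0,"x":0,"y":0,"z":0,"claw":1}
    - {"ax":0,"ay":0,"az":0,"x":0,"y":0,"z":0,"claw":1}

```text
t: 9.72
position: [630.1, -57.1, 161.1]
ee_rot: [171.1, 89.9, -14.7]
wrist_force: [0.1, 0.2, 0.2]
opening: 0.1
```

```bash
python3 - <<'E'
from h import *
d=get_image('side'); save('s5',crop(d['frame'],170,110,110,100,6))
s=status.sense(); print(s['position'],s['wrist_force'],s['opening'])
E
```

```text
[630.28369459 -57.09601282 161.33168806] [ 0.26955926 -0.41557007  0.24285301] 0.046530164150610995
```

View pics/s5.png

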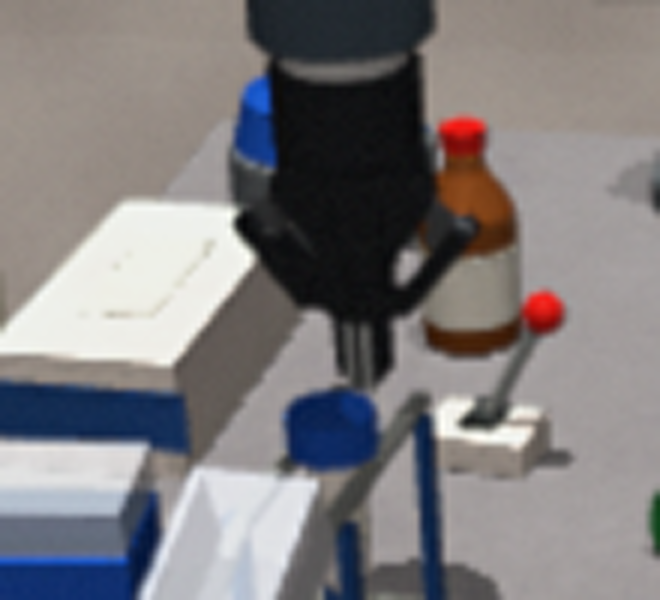

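Emit:
servo_tool:
  plan:
    - {"ax":0,"ay":0,"az":0,"x":0.02,"y":0.2,"z":-0.05,"claw":1}
    - {"ax":0,"ay":0,"az":0,"x":0.02,"y":0.2,"z":0,"claw":1}
    - {"ax":0,"ay":0,"az":0,"x":0.02,"y":0.2,"z":0,"claw":1}
    - {"ax":0,"ay":0,"az":0,"x":0.02,"y":0.2,"z":0,"claw":1}
    - {"ax":0,"ay":0,"az":0,"x":0.02,"y":0.2,"z":0,"claw":1}
    - {"ax":0,"ay":0,"az":0,"x":0.02,"y":0.2,"z":0,"claw":1}
    - {"ax":0,"ay":0,"az":0,"x":0.02,"y":0.2,"z":0,"claw":1}
    - {"ax":0,"ay":0,"az":0,"x":0.02,"y":0.15,"z":0,"claw":1}
    - {"ax":0,"ay":0,"az":0,"x":0.02,"y":0.15,"z":0,"claw":1}
    - {"ax":0,"ay":0,"az":0,"x":0,"y":0,"z":0,"claw":1}

```text
t: 11.02
position: [640.3, 45.3, 156.7]
ee_rot: [-15.0, 90.0, 159.3]
wrist_force: [-0.2, 0.4, -0.0]
opening: 0.1
```

```bash
python3 - <<'E'
from h import *
d=get_image('side'); save('s6',crop(d['frame'],150,110,130,110,6))
s=status.sense(); print(s['position'],s['wrist_force'],s['opening'])
E
```

```text
[640.26330373  44.84985713 156.78824736] [-0.67471538 -0.21030221  0.12583508] -0.2142583984497259
```

View pics/s6.png

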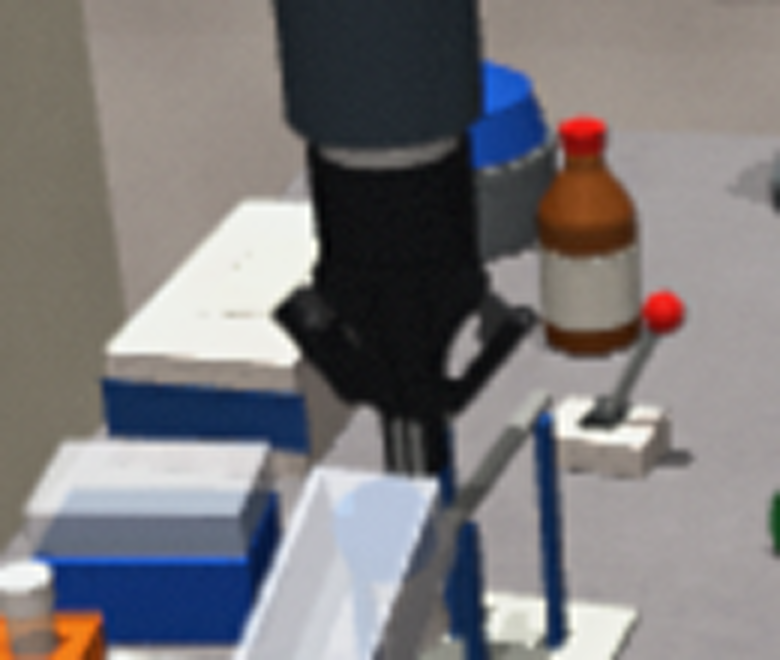

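Emit:
servo_tool:
  plan:
    - {"ax":0,"ay":0,"az":0,"x":0.01,"y":0.1,"z":0,"claw":1}
    - {"ax":0,"ay":0,"az":0,"x":0.01,"y":0.1,"z":0,"claw":1}
    - {"ax":0,"ay":0,"az":0,"x":0,"y":0.05,"z":0,"claw":1}
    - {"ax":0,"ay":0,"az":0,"x":0,"y":0,"z":0,"claw":1}
    - {"ax":0,"ay":0,"az":0,"x":0,"y":0,"z":0,"claw":1}
    - {"ax":0,"ay":0,"az":0,"x":0,"y":0,"z":0,"claw":1}

```text
t: 11.82
position: [641.5, 59.5, 156.9]
ee_rot: [66.8, 90.0, -119.0]
wrist_force: [0.4, 0.1, -0.5]
opening: 0.3
```

```bash
python3 - <<'E'
from h import *
d=get_image('side'); save('s7',crop(d['frame'],150,130,130,110,6))
s=status.sense(); print(s['position'],s['wrist_force'],s['opening'])
for r in mark_of('tube_blue','side'): print(r)
E
```

```text
[641.45924629  59.51607382 156.92578975] [ 0.1662903   0.97283882 -0.48143632] -0.19363890346490956
{'centre': [445.8, 614.5, 24.0], 'confidence': 0.77}
{'centre': [287.4, 503.5, 23.6], 'confidence': 0.64}
{'centre': [326.3, 264.9, 20.4], 'confidence': 0.55}
{'centre': [444.4, 421.9, 0.4], 'confidence': 0.39}
```

View pics/s7.png

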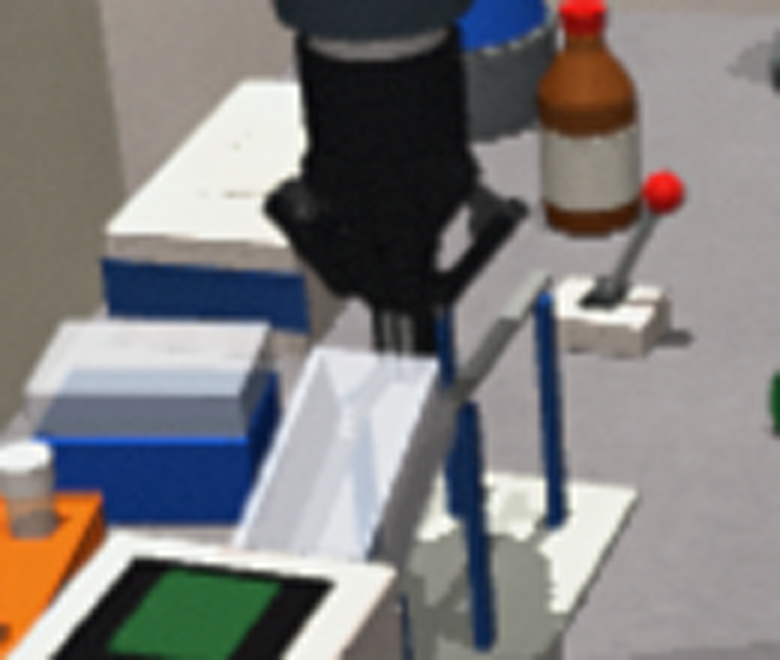

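Emit:
servo_tool:
  plan:
    - {"ax":0,"ay":0,"az":0,"x":0,"y":-0.3,"z":0.3,"claw":1}
    - {"ax":0,"ay":0,"az":-0.5,"x":0,"y":-0.3,"z":0.7,"claw":1}
    - {"ax":0,"ay":0,"az":-1,"x":-0.2,"y":-0.3,"z":0.2,"claw":-1}
    - {"ax":0,"ay":0,"az":-1,"x":-0.4,"y":-0.3,"z":0,"claw":-1}
    - {"ax":0,"ay":0,"az":-1,"x":-0.5,"y":-0.17,"z":0,"claw":-1}
    - {"ax":0,"ay":0,"az":-1,"x":-0.5,"y":0,"z":0,"claw":-1}
    - {"ax":0,"ay":0,"az":-1,"x":-0.5,"y":0,"z":0,"claw":-1}
    - {"ax":0,"ay":0,"az":-1,"x":-0.5,"y":0,"z":0,"claw":-1}
    - {"ax":0,"ay":0,"az":-1,"x":-0.4,"y":0,"z":0,"claw":-1}
    - {"ax":0,"ay":0,"az":-1,"x":-0.35,"y":0,"z":0,"claw":-1}

```text
t: 13.18
position: [439.5, -22.7, 229.2]
ee_rot: [-107.6, 90.0, 15.4]
wrist_force: [0.4, 0.2, -0.3]
opening: 85.4
```

Emit:
servo_tool:
  plan:
    - {"ax":0,"ay":0,"az":-1,"x":0,"y":0,"z":-0.4,"claw":-1}
    - {"ax":0,"ay":0,"az":-1,"x":0,"y":0,"z":-0.6,"claw":-1}
    - {"ax":0,"ay":0,"az":-1,"x":0,"y":0,"z":-0.6,"claw":-1}
    - {"ax":0,"ay":0,"az":0,"x":0,"y":0,"z":-0.6,"claw":-1}
    - {"ax":0,"ay":0,"az":0,"x":0,"y":0,"z":0,"claw":-1}
    - {"ax":0,"ay":0,"az":0,"x":0,"y":0,"z":0,"claw":-1}

```text
t: 13.92
position: [441.6, -22.5, 98.4]
ee_rot: [-108.5, 89.9, -3.3]
wrist_force: [-0.6, -0.2, 0.2]
opening: 85.6
```

```bash
python3 - <<'E'
from h import *
d=get_image('side'); save('s8',crop(d['frame'],200,150,130,100,6))
d=get_image('top'); save('t8',crop(d['frame'],170,120,170,130,4.5))
s=status.sense(); print(s['position'],(s['ee_rot'][2]-s['ee_rot'][0])%360,s['opening'])
for r in mark_of('tube_blue','top')+mark_of('tube_yellow','top'): print(r)
E
```

```text
[441.76925757 -22.32369287  98.62362546] 105.22538287325516 85.37823794176254
{'centre': [327.3, 267.9, 24.0], 'confidence': 0.81}
{'centre': [288.5, 504.8, 20.8], 'confidence': 0.78}
{'centre': [443.1, 616.2, 21.8], 'confidence': 0.52}
{'centre': [635.4, 13.1, 153.3], 'confidence': 0.19}
{'centre': [444.1, -22.4, 30.3], 'confidence': 0.45}
```

View pics/s8.png

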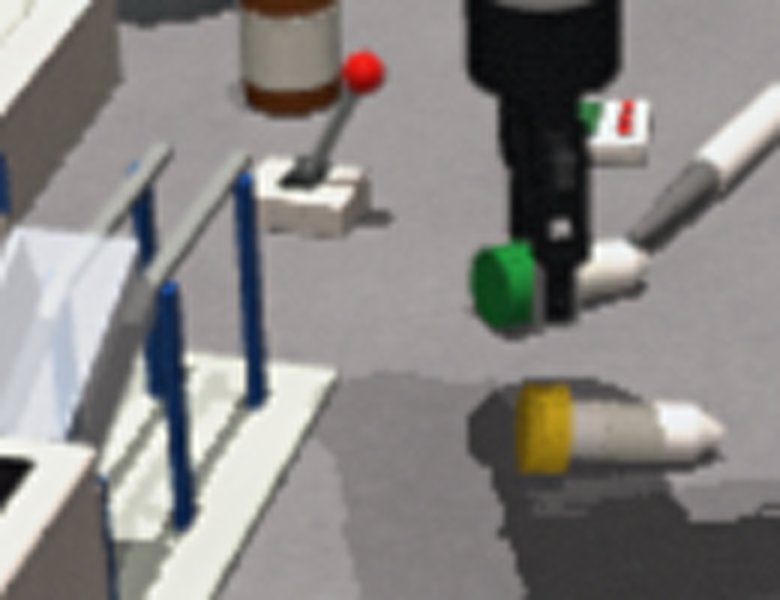

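View pics/t8.png

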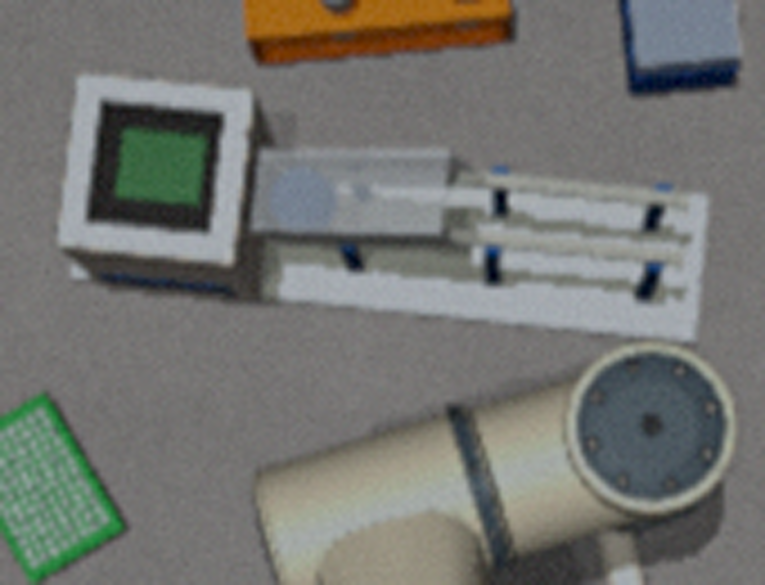

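```bash
python3 - <<'E'
from h import *
d=get_image('top')
print(ray(d,(302/4.5-.4+170,195/4.5-.4+120),115))
# bay1 approx
s=np.radians(22)
for x in (136,138,140): print(chute((x,0,150-x*np.tan(s)+11),642,70,84.5), proj(d,chute((x,0,150-x*np.tan(s)+20),642,70,84.5)))
E
```

```text
[[658.10945478 208.63482594 115.        ]]
[[655.03502234 205.37388298 106.05243329]] [[237.66344753 163.83135542]]
[[655.22671385 207.36467537 105.24438083]] [[237.09515115 163.82450062]]
[[655.41840535 209.35546777 104.43632838]] [[236.5274525  163.81765303]]
```

Emit:
servo_tool:
  plan:
    - {"ax":0,"ay":0,"az":0,"x":-0.02,"y":0,"z":-0.5,"claw":-1}
    - {"ax":0,"ay":0,"az":0,"x":0,"y":0,"z":-0.5,"claw":-1}
    - {"ax":0,"ay":0,"az":0,"x":0,"y":0,"z":-0.46,"claw":-1}
    - {"ax":0,"ay":0,"az":0,"x":0,"y":0,"z":0,"claw":1}
    - {"ax":0,"ay":0,"az":0,"x":0,"y":0,"z":0,"claw":1}
    - {"ax":0,"ay":0,"az":0,"x":0,"y":0,"z":0,"claw":1}
    - {"ax":0,"ay":0,"az":0,"x":0,"y":0,"z":0,"claw":1}
    - {"ax":0,"ay":0,"az":0,"x":0,"y":0,"z":0,"claw":1}

```text
t: 15.18
position: [440.7, -22.3, 10.6]
ee_rot: [-98.3, 89.8, 6.9]
wrist_force: [0.3, -0.1, 7.0]
opening: 45.2
```

Emit:
servo_tool:
  plan:
    - {"ax":0,"ay":0,"az":0,"x":0,"y":0,"z":0.4,"claw":1}
    - {"ax":0,"ay":0,"az":0,"x":0,"y":0,"z":0.8,"claw":1}
    - {"ax":0,"ay":0,"az":0.5,"x":0,"y":0.1,"z":0.8,"claw":1}
    - {"ax":0,"ay":0,"az":1,"x":0.1,"y":0.1,"z":0.8,"claw":1}
    - {"ax":0,"ay":0,"az":1,"x":0.3,"y":0.2,"z":0.4,"claw":1}
    - {"ax":0,"ay":0,"az":1,"x":0.5,"y":0.2,"z":0,"claw":1}
    - {"ax":0,"ay":0,"az":1,"x":0.5,"y":0.2,"z":0,"claw":1}
    - {"ax":0,"ay":0,"az":1,"x":0.5,"y":0.16,"z":0,"claw":1}
    - {"ax":0,"ay":0,"az":1,"x":0.5,"y":0,"z":0,"claw":1}
    - {"ax":0,"ay":0,"az":1,"x":0.4,"y":0,"z":0,"claw":1}

```text
t: 16.42
position: [607.8, 35.3, 200.7]
ee_rot: [19.2, 89.9, 169.6]
wrist_force: [-0.2, -0.3, -0.0]
opening: 44.4
```

Emit:
servo_tool:
  plan:
    - {"ax":0,"ay":0,"az":1,"x":0.3,"y":0,"z":0,"claw":1}
    - {"ax":0,"ay":0,"az":1,"x":0.2,"y":0,"z":0,"claw":1}
    - {"ax":0,"ay":0,"az":1,"x":0,"y":0,"z":0,"claw":1}
    - {"ax":0,"ay":0,"az":1,"x":0,"y":0,"z":0,"claw":1}
    - {"ax":0,"ay":0,"az":0,"x":0,"y":0,"z":-0.3,"claw":1}
    - {"ax":0,"ay":0,"az":0,"x":0,"y":0,"z":-0.3,"claw":1}
    - {"ax":0,"ay":0,"az":0,"x":0,"y":0,"z":0,"claw":1}
    - {"ax":0,"ay":0,"az":0,"x":0,"y":0,"z":0,"claw":1}

```text
t: 17.42
position: [637.5, 35.0, 166.0]
ee_rot: [179.0, 90.0, -6.7]
wrist_force: [-0.0, 0.2, -0.9]
opening: 44.8
```

```bash
python3 - <<'E'
from h import *
d=get_image('side'); save('s9',crop(d['frame'],170,110,110,100,6))
s=status.sense(); print(s['position'],(s['ee_rot'][2]-s['ee_rot'][0])%360,s['opening'],s['wrist_force'])
E
```

```text
[637.71247332  35.0528682  166.3503841 ] 174.20762388333944 44.68781261906503 [ 0.22159951 -0.19260079  0.07922681]
```

View pics/s9.png

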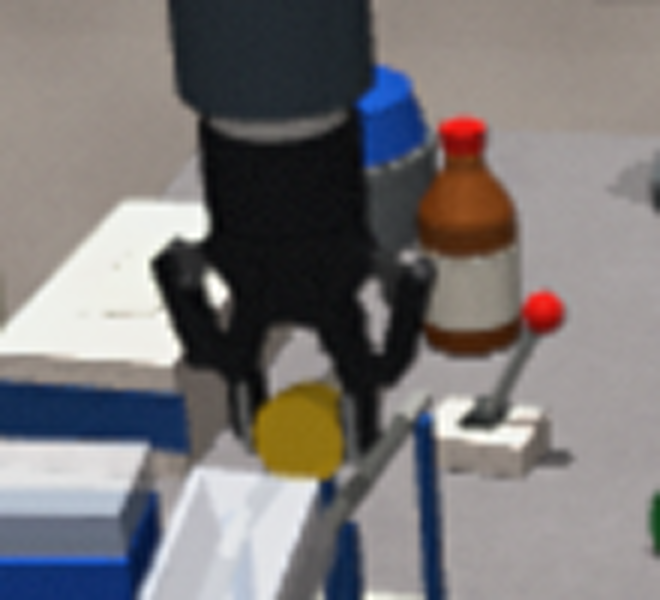

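Same picture as with the blue one: the yellow cap (crop 300,432) is held centred over the slot. I'll lower it to TCP z of about 155, release, raise, and go behind it.

Emit:
servo_tool:
  plan:
    - {"ax":0,"ay":0,"az":0,"x":0.02,"y":0,"z":-0.1,"claw":1}
    - {"ax":0,"ay":0,"az":0,"x":0,"y":0,"z":-0.1,"claw":1}
    - {"ax":0,"ay":0,"az":0,"x":0,"y":0,"z":0,"claw":1}
    - {"ax":0,"ay":0,"az":0,"x":0,"y":0,"z":0,"claw":-0.3}
    - {"ax":0,"ay":0,"az":0,"x":0,"y":0,"z":0,"claw":-0.5}
    - {"ax":0,"ay":0,"az":0,"x":0,"y":0,"z":0,"claw":-1}
    - {"ax":0,"ay":0,"az":0,"x":0,"y":0,"z":0,"claw":-1}
    - {"ax":0,"ay":0,"az":0,"x":0,"y":0,"z":0,"claw":-1}

```text
t: 18.48
position: [638.5, 35.0, 153.3]
ee_rot: [83.1, 90.0, -102.7]
wrist_force: [-0.1, -0.2, 0.0]
opening: 85.3
```

```bash
python3 - <<'E'
from h import *
d=get_image('side'); save('s10',crop(d['frame'],170,110,110,100,6))
s=status.sense(); print(s['position'],s['opening'],s['wrist_force'])
E
```

```text
[638.49672546  35.08174612 153.2919482 ] 85.26267064936113 [ 0.65180972 -0.5777538   0.17351496]
```

View pics/s10.png

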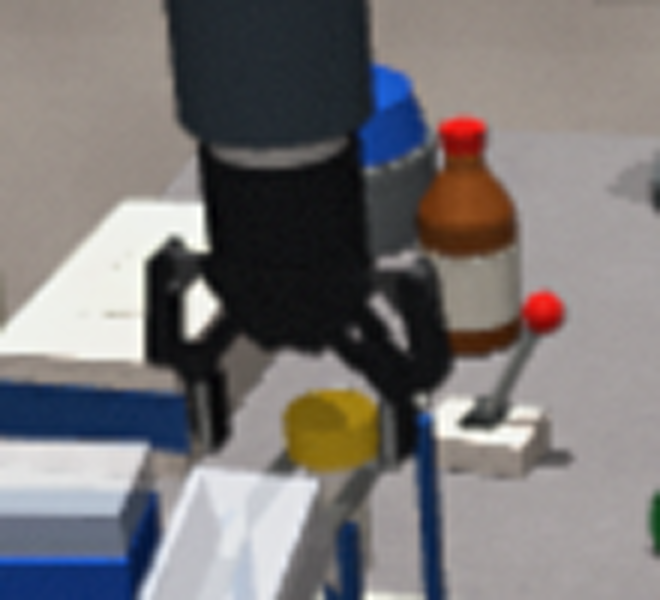

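Identical to the blue one: yellow hangs upright, cap at crop (331,430). I'll repeat the same go-behind and push.

Emit:
servo_tool:
  plan:
    - {"ax":0,"ay":0,"az":0,"x":0,"y":0,"z":0.4,"claw":-1}
    - {"ax":0,"ay":0,"az":0,"x":0,"y":0,"z":0.5,"claw":-1}
    - {"ax":0,"ay":0,"az":0,"x":-0.05,"y":-0.5,"z":0,"claw":1}
    - {"ax":0,"ay":0,"az":0,"x":-0.05,"y":-0.5,"z":0,"claw":1}
    - {"ax":0,"ay":0,"az":0,"x":-0.05,"y":-0.55,"z":0,"claw":1}
    - {"ax":0,"ay":0,"az":0,"x":0,"y":0,"z":0,"claw":1}
    - {"ax":0,"ay":0,"az":0,"x":0,"y":0,"z":-0.4,"claw":1}
    - {"ax":0,"ay":0,"az":0,"x":0,"y":0,"z":-0.43,"claw":1}
    - {"ax":0,"ay":0,"az":0,"x":0,"y":0,"z":0,"claw":1}
    - {"ax":0,"ay":0,"az":0,"x":0,"y":0,"z":0,"claw":1}

```text
t: 19.77
position: [630.2, -57.7, 158.7]
ee_rot: [170.6, 89.9, -15.2]
wrist_force: [-0.2, -1.0, 0.3]
opening: 0.1
```

Emit:
servo_tool:
  plan:
    - {"ax":0,"ay":0,"az":0,"x":0.02,"y":0.2,"z":0,"claw":1}
    - {"ax":0,"ay":0,"az":0,"x":0.02,"y":0.2,"z":0,"claw":1}
    - {"ax":0,"ay":0,"az":0,"x":0.02,"y":0.2,"z":0,"claw":1}
    - {"ax":0,"ay":0,"az":0,"x":0.02,"y":0.2,"z":0,"claw":1}
    - {"ax":0,"ay":0,"az":0,"x":0.02,"y":0.2,"z":0,"claw":1}
    - {"ax":0,"ay":0,"az":0,"x":0.02,"y":0.2,"z":0,"claw":1}
    - {"ax":0,"ay":0,"az":0,"x":0.02,"y":0.2,"z":0,"claw":1}
    - {"ax":0,"ay":0,"az":0,"x":0.02,"y":0.15,"z":0,"claw":1}
    - {"ax":0,"ay":0,"az":0,"x":0.02,"y":0.15,"z":0,"claw":1}
    - {"ax":0,"ay":0,"az":0,"x":0,"y":0.1,"z":0,"claw":1}

```text
t: 21.02
position: [640.3, 50.7, 157.4]
ee_rot: [-19.2, 90.0, 155.1]
wrist_force: [0.7, 0.2, -0.0]
opening: -0.2
```

Emit:
servo_tool:
  plan:
    - {"ax":0,"ay":0,"az":0,"x":0.02,"y":0.1,"z":0,"claw":1}
    - {"ax":0,"ay":0,"az":0,"x":0,"y":0.05,"z":0,"claw":1}
    - {"ax":0,"ay":0,"az":0,"x":0,"y":0,"z":0,"claw":1}
    - {"ax":0,"ay":0,"az":0,"x":0,"y":0,"z":0,"claw":1}
    - {"ax":0,"ay":0,"az":0,"x":0,"y":0,"z":0,"claw":1}

```text
t: 21.65
position: [641.5, 58.8, 157.5]
ee_rot: [-141.2, 90.0, 33.0]
wrist_force: [0.8, 0.1, -0.3]
opening: -0.1
```

```bash
python3 - <<'E'
from h import *
d=get_image('side'); save('s11',crop(d['frame'],150,130,130,110,6))
s=status.sense(); print(s['position'],s['opening'],s['wrist_force'])
E
```

```text
[641.47241793  58.8695325  157.50799768] -0.05507202169293983 [ 0.83964207 -0.06549805 -0.28205022]
```

View pics/s11.png

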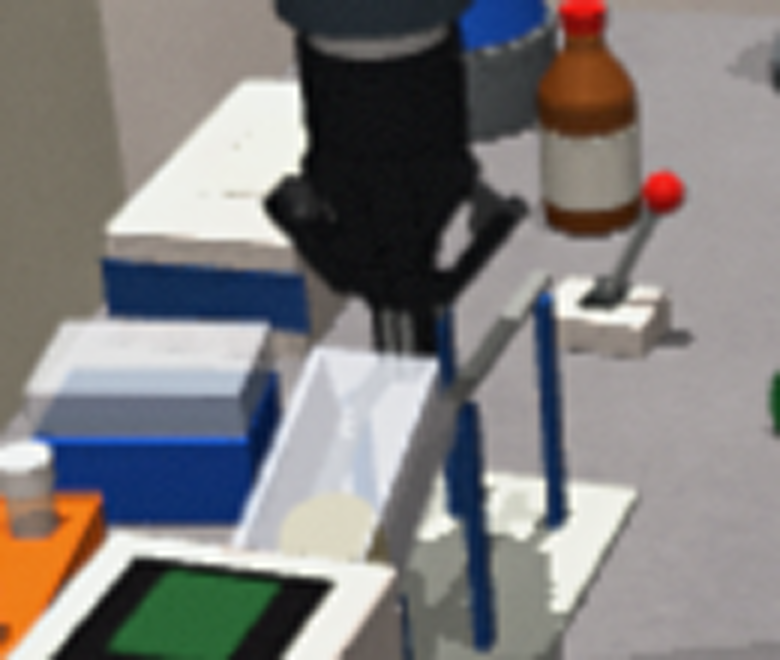

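Emit:
servo_tool:
  plan:
    - {"ax":0,"ay":0,"az":0,"x":0,"y":-0.3,"z":0.3,"claw":1}
    - {"ax":0,"ay":0,"az":-1,"x":0,"y":-0.5,"z":0.4,"claw":1}
    - {"ax":0,"ay":0,"az":-1,"x":-0.2,"y":-0.6,"z":0,"claw":1}
    - {"ax":0,"ay":0,"az":-1,"x":-0.2,"y":-0.7,"z":0,"claw":1}
    - {"ax":0,"ay":0,"az":-1,"x":-0.3,"y":-0.7,"z":0,"claw":1}
    - {"ax":0,"ay":0,"az":-1,"x":-0.3,"y":-0.7,"z":0,"claw":1}
    - {"ax":0,"ay":0,"az":-1,"x":-0.3,"y":-0.7,"z":0,"claw":1}
    - {"ax":0,"ay":0,"az":-1,"x":-0.3,"y":-0.7,"z":0,"claw":1}
    - {"ax":0,"ay":0,"az":-1,"x":-0.2,"y":-0.5,"z":0,"claw":1}
    - {"ax":0,"ay":0,"az":-1,"x":0,"y":-0.2,"z":0,"claw":1}

```text
t: 22.95
position: [532.4, -278.8, 199.8]
ee_rot: [-172.1, 90.0, -52.3]
wrist_force: [-0.0, 0.4, -0.2]
opening: 0.1
```

Emit:
servo_tool:
  plan:
    - {"ax":0,"ay":0,"az":-1,"x":0,"y":0,"z":-0.2,"claw":1}
    - {"ax":0,"ay":0,"az":-1,"x":0,"y":0,"z":-0.2,"claw":1}
    - {"ax":0,"ay":0,"az":-1,"x":0,"y":0,"z":0,"claw":1}
    - {"ax":0,"ay":0,"az":-1,"x":0,"y":0,"z":0,"claw":1}
    - {"ax":0,"ay":0,"az":-1,"x":0,"y":0,"z":0,"claw":1}
    - {"ax":0,"ay":0,"az":-1,"x":0,"y":0,"z":0,"claw":1}
    - {"ax":0,"ay":0,"az":0,"x":0,"y":0,"z":0,"claw":1}

```text
t: 23.82
position: [533.4, -277.0, 175.5]
ee_rot: [-86.2, 90.0, -1.9]
wrist_force: [0.4, 0.3, -0.2]
opening: 0.1
```

```bash
python3 - <<'E'
from h import *
d=get_image('side'); save('s12',crop(d['frame'],190,110,130,100,6))
t=get_image('top'); save('t12',crop(t['frame'],170,120,250,130,3.2))
s=status.sense(); print(s['t'],s['position'],(s['ee_rot'][2]-s['ee_rot'][0])%360,s['opening'],s['wrist_force'])
for c in ('side','top'):
  for q in ('start_tip','start_base','tube_yellow','tube_blue','bay1','bay2'):
    for r in mark_of(q,c): print(c,q,np.round(r['centre'],1),round(r['confidence'],2))
E
```

```text
23.925 [ 533.41150879 -276.98309489  175.50654194] 84.32047702432638 0.11477917626559023 [ 0.63580087 -0.55362138  0.3524345 ]
side start_tip [ 582.3 -284.4   99.2] 0.65
side start_base [ 619.7 -293.2    6.5] 0.5
side tube_yellow [649.9 163.5 124.7] 0.43
side tube_blue [329.4 266.1  22.4] 0.82
side tube_blue [447.5 614.3  23.6] 0.8
side tube_blue [287.3 502.3  23.1] 0.71
side bay1 [656.5 207.5 109.2] 0.68
side bay1 [648.5 165.3 123.5] 0.55
side bay2 [656.5 207.5 109.2] 0.68
side bay2 [648.5 165.3 123.5] 0.55
top tube_blue [287.5 505.5  23.5] 0.73
top tube_blue [325.9 266.3  20.7] 0.71
top tube_blue [443.2 615.1  24.4] 0.64
top bay1 [655.4 206.9 102.7] 0.72
top bay1 [651.8 166.3 122.9] 0.65
top bay2 [655.4 206.9 102.7] 0.72
top bay2 [651.8 166.3 122.9] 0.65
```

View pics/s12.png

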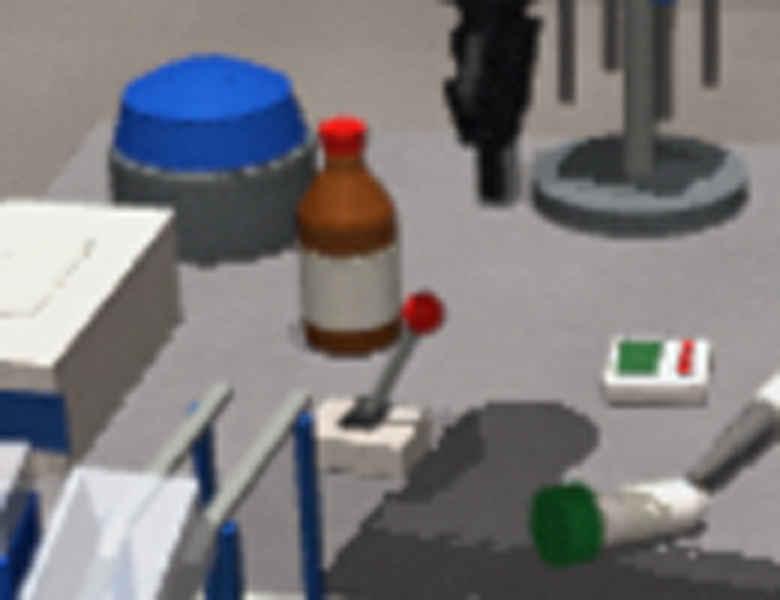

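View pics/t12.png

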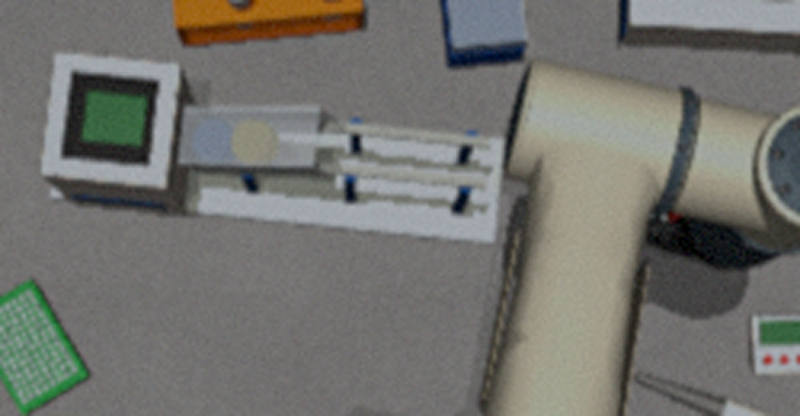

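Emit:
servo_tool:
  plan:
    - {"ax":0,"ay":0,"az":0,"x":0,"y":0,"z":-0.5,"claw":1}
    - {"ax":0,"ay":0,"az":0,"x":0,"y":0,"z":-0.5,"claw":1}
    - {"ax":0,"ay":0,"az":0,"x":0,"y":0,"z":-0.5,"claw":1}
    - {"ax":0,"ay":0,"az":0,"x":0,"y":0,"z":0,"claw":1}
    - {"ax":0,"ay":0,"az":0,"x":0.2,"y":-0.03,"z":0,"claw":1}
    - {"ax":0,"ay":0,"az":0,"x":0.2,"y":-0.03,"z":0,"claw":1}
    - {"ax":0,"ay":0,"az":0,"x":0.2,"y":-0.03,"z":0,"claw":1}
    - {"ax":0,"ay":0,"az":0,"x":0.2,"y":-0.03,"z":0,"claw":1}
    - {"ax":0,"ay":0,"az":0,"x":0.2,"y":-0.03,"z":0,"claw":1}
    - {"ax":0,"ay":0,"az":0,"x":0,"y":0,"z":0,"claw":1}

```text
t: 25.78
position: [594.5, -285.9, 85.0]
ee_rot: [-56.5, 90.0, 27.7]
wrist_force: [-0.3, 0.8, -0.0]
opening: -0.2
```

```bash
python3 - <<'E'
from h import *
d=get_image('side'); save('s13',crop(d['frame'],190,110,130,100,6))
s=status.sense(); print(s['t'],s['position'],s['wrist_force'])
E
```

```text
25.825 [ 593.95753805 -285.81348335   85.06023819] [-0.87393605  0.54588838  0.73062369]
```

View pics/s13.png

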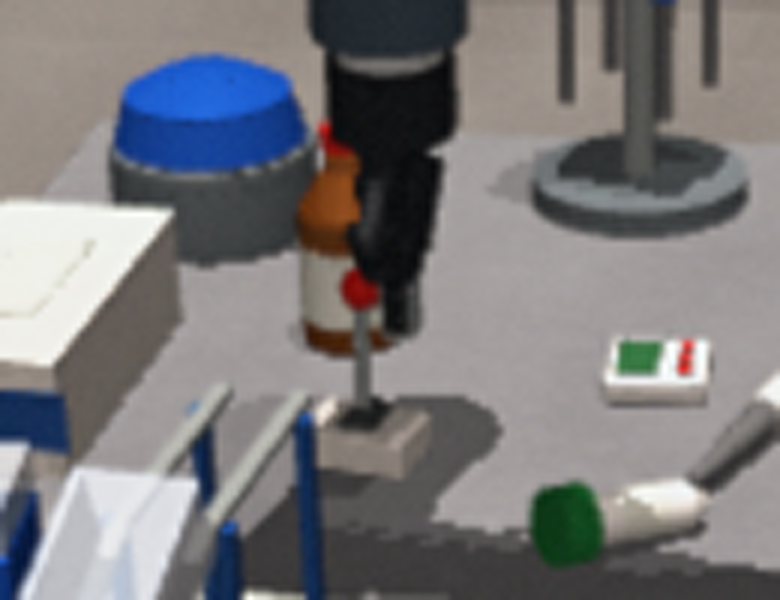

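Emit:
servo_tool:
  plan:
    - {"ax":0,"ay":0,"az":0,"x":0.2,"y":-0.03,"z":0,"claw":1}
    - {"ax":0,"ay":0,"az":0,"x":0.2,"y":-0.03,"z":0,"claw":1}
    - {"ax":0,"ay":0,"az":0,"x":0.2,"y":-0.03,"z":0,"claw":1}
    - {"ax":0,"ay":0,"az":0,"x":0.1,"y":-0.02,"z":0,"claw":1}
    - {"ax":0,"ay":0,"az":0,"x":0,"y":0,"z":0,"claw":1}

```text
t: 26.45
position: [635.6, -292.5, 85.3]
ee_rot: [-42.1, 90.0, 42.1]
wrist_force: [-0.2, -0.3, -0.2]
opening: 0.1
```

```bash
python3 - <<'E'
from h import *
d=get_image('side'); save('s14',crop(d['frame'],190,110,130,100,6))
s=status.sense(); print(s['t'],s['position'],s['wrist_force'])
for r in mark_of('start_tip','side'): print(r)
E
```

```text
26.5 [ 635.45910651 -292.49286658   85.5284725 ] [-0.72371318 -0.60380818 -0.38974114]
{'centre': [662.7, -300.0, 99.6], 'confidence': 0.61}
```

View pics/s14.png

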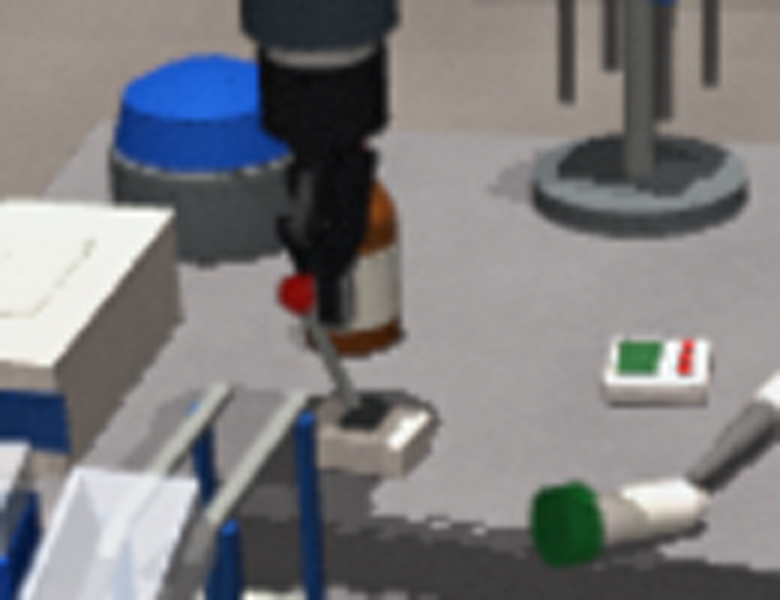

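Emit:
servo_tool:
  plan:
    - {"ax":0,"ay":0,"az":0,"x":0.04,"y":-0.01,"z":0,"claw":1}
    - {"ax":0,"ay":0,"az":0,"x":0.04,"y":-0.01,"z":0,"claw":1}
    - {"ax":0,"ay":0,"az":0,"x":0,"y":0,"z":0,"claw":1}

```text
t: 26.92
position: [640.3, -293.8, 85.4]
ee_rot: [63.9, 90.0, 148.1]
wrist_force: [0.1, 1.3, -0.0]
opening: 0.2
```

Emit:
servo_tool:
  plan:
    - {"ax":0,"ay":0,"az":0,"x":0.04,"y":-0.01,"z":0,"claw":1}
    - {"ax":0,"ay":0,"az":0,"x":0,"y":0,"z":0,"claw":1}

```text
t: 27.18
position: [640.8, -293.9, 85.3]
ee_rot: [81.2, 89.7, 165.4]
wrist_force: [-7.0, 2.4, 3.2]
opening: -0.2
```

```bash
python3 - <<'E'
from h import *
d=get_image('side'); s=status.sense(); print(s['t'],s['position'],s['wrist_force'])
for r in mark_of('start_tip','side')+mark_of('start_base','side'): print(r)
E
```

```text
27.225 [ 640.75082059 -293.94942348   85.29306934] [-6.13589391  2.20199824  2.69045625]
{'centre': [667.3, -299.6, 99.0], 'confidence': 0.44}
{'centre': [622.8, -291.5, 4.1], 'confidence': 0.65}
```

Against the stop (about 7 N). Now I'll back off.

Emit:
servo_tool:
  plan:
    - {"ax":0,"ay":0,"az":0,"x":-0.4,"y":0.07,"z":0,"claw":1}
    - {"ax":0,"ay":0,"az":0,"x":-0.6,"y":0.1,"z":0,"claw":1}
    - {"ax":0,"ay":0,"az":0,"x":-0.6,"y":0.1,"z":0.4,"claw":1}
    - {"ax":0,"ay":0,"az":0,"x":-0.6,"y":-0.3,"z":0.7,"claw":1}
    - {"ax":0,"ay":0,"az":0,"x":-0.6,"y":-0.3,"z":0.6,"claw":1}
    - {"ax":0,"ay":0,"az":0,"x":0,"y":0,"z":0,"claw":1}
    - {"ax":0,"ay":0,"az":0,"x":0,"y":0,"z":0,"claw":1}
    - {"ax":0,"ay":0,"az":0,"x":0,"y":0,"z":0,"claw":1}

```text
t: 28.32
position: [474.9, -313.6, 186.2]
ee_rot: [68.5, 89.9, 152.8]
wrist_force: [-0.0, -0.8, 0.2]
opening: -0.2
```

```bash
python3 - <<'E'
from h import *
d=get_image('side'); save('s15',cv2.resize(d['frame'],(800,600)))
t=get_image('top'); save('t15',crop(t['frame'],170,120,250,130,3.2))
s=status.sense(); print(s['t'],s['position'],s['wrist_force'])
for c in ('side','top'):
  for q in ('start_tip','tube_yellow','tube_green'):
    for r in mark_of(q,c): print(c,q,np.round(r['centre'],1),round(r['confidence'],2))
E
```

```text
28.425 [ 474.86653453 -313.64354081  186.28503128] [0.09652078 0.73726608 0.0250995 ]
side start_tip [ 666.2 -297.4  101.9] 0.67
side start_tip [640.6  72.4 149.7] 0.3
side tube_yellow [ 454.4 -411.3    1. ] 0.67
side tube_yellow [ 621.6 -290.1    4.4] 0.47
side tube_green [ 483.5 -173.6   26.1] 0.53
```

View pics/s15.png

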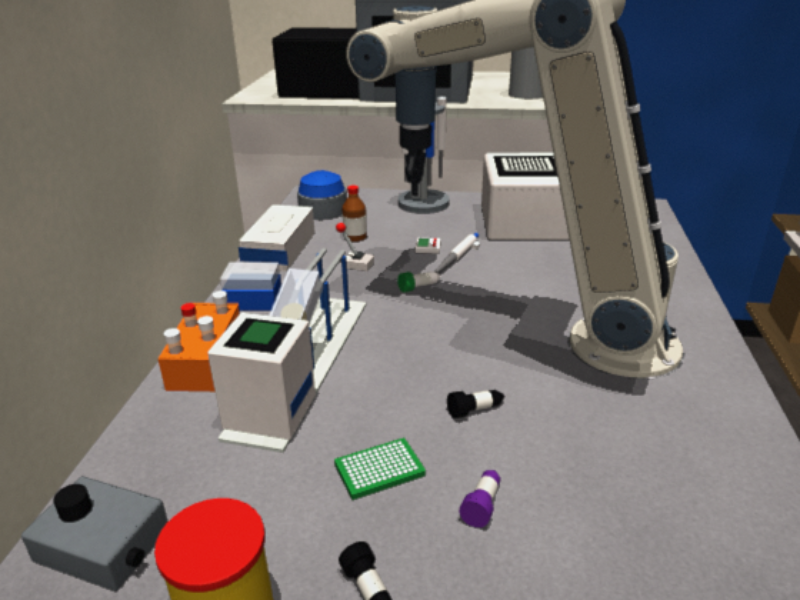

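View pics/t15.png

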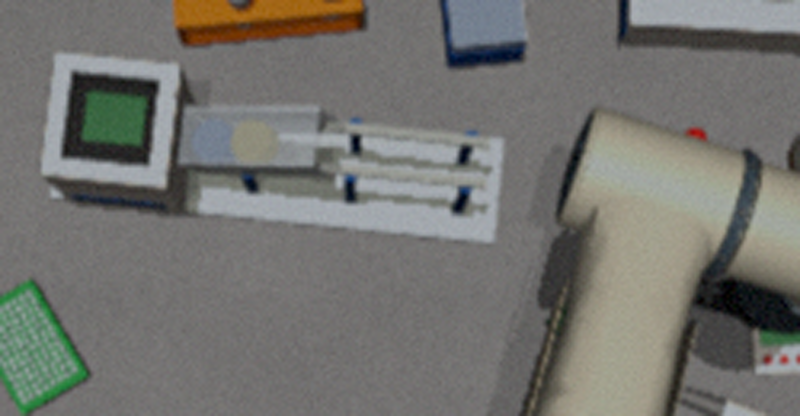

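The side picture shows the lever over, with the red ball at (341,228), and the arm clear of everything. In the top crop, blue (212,137) and yellow (254,140) rest under the cover.

```bash
python3 -c "
from cell import finish_job; print(finish_job())"
```

```text
the job is handed in; nothing more can be done
None
```

The job is handed in at about 28.5 s of the 72 s allowed; no verdict was reported. I fed the blue tube into the chute first and the yellow one second. Each hung upright by its cap on the level entry before I pushed it over the crest. Once both were at rest I threw the red lever against its stop and backed the arm clear.

**What the last checks showed:**
- **Blue tube:** I measured its cap at about (658, 209) from the top view, where bay1 is expected at about (656, 208). In the final top picture it is still at the stop.
- **Yellow tube:** its cap was found at (650, 163.5, 125), where bay2 is expected at about (650, 164, 124), touching the blue cap. That reading dates from just before the lever throw. The final top picture shows it unmoved.
- **Lever:** the ball is at (666, -297, 102), which matches the fully thrown position. I felt about 7 N against the stop.
- **Left alone:** the green tube reads within about 2 mm of its start. The bottle, timer and well plate look unmoved in the pictures, but I did not measure them.

**Disagreements and gaps:**
- The networks never picked out the blue tube itself under the cover and reported the black and purple look-alikes instead.
- In the final side picture the yellow search returned the timer and the console, and in the top picture nothing.
- For these I relied on the pictures and my own projection instead.
- The reader box hides bay1 from the side camera, so the blue tube's upright hang there was not seen directly.

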